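# Turn the toy display so the house faces the customers

## Task

Turn the wooden display turntable on the shop counter, by pushing the upright pegs on its rim, until the little toy house stands right in line with the pointer that sticks out of the turntable's foot. Do not push on the toys themselves, and leave the pencil mug beside it where it stands.

Things in the scene. Friction and masses are not known exactly. Their poses are not given: they have to be found in the camera images.
- toys: four plain wooden toys (house, fir tree, truck, rabbit) fixed a quarter turn apart on a round turntable disc of radius 130 mm; at most 64 mm high, within 95 mm of the axis. Origin: on the turning axis at the disc's top face, 40 mm above the counter; z up, x points to the house. The disc turns endlessly either way; 1 to 2 N at a peg moves it and it stays where left.
- house (a point): centre of the underside of the toy house (pitched roof, chimney, door; 50 x 44 x 63 mm high), on the disc's top face, 65 mm from the axis; turns with the disc. On the disc's rim stand four upright pegs, 14 mm thick and 36 mm high, 118 mm from the axis, midway between the toys: at 45, 135, 225 and 315 degrees from the house.
- front (a point): fixed point above the pointer's line, level with the disc's top face and 65 mm from the axis: where the house (its point) must come. The pointer, a flat dark wooden arrow 40 mm wide and 16 mm high, sticks out from under the disc, its tip 185 mm from the axis, roughly on the side away from the robot; it does not turn.
- mug: white mug with pencils in it, 76 mm across plus a handle, 90 mm high (pencils 135 mm), standing loose on the counter to the robot's right of the turntable. Origin: centre of its underside, z up.

How it is judged:
At the end, for the whole second after the job is handed in: The toy house stands in line with the pointer (within 15 mm, about 13 degrees) and the turntable is at rest (horizontal distance between house and front below 0.015 m and angular speed of toys below 0.05 rad/s); the robot touches nothing.
It fails at once if the robot pushed on a toy (contact force between any of the arm, the fingers and toys above 1.5 N).
It fails at once if the pencil mug was shifted or tipped (distance of mug from where it was at the start of the episode above 0.03 m or angle between mug's own z axis and vertical above 0.35 rad).
It also fails if it takes over 64 s, if anything falls off the work surface, if the arm or the gripper's body presses on something with over 40 N, if the wrist force passes 120 N, or if a joint passes its speed limit or range.

## Robot

A 7-joint arm with a two-finger parallel gripper is mounted at the origin on the work surface. World frame = base frame: x ahead of the robot, y to its left, z up, the work surface at z = 0. Lengths are in m, angles in rad, forces in N, time in s.
With the tool pointing down it reaches from about 0.425 to 0.95 m from the base axis. Payload 4.7 kg.
Tool frame: the origin (TCP) lies on the centre line of the jaws, within the pads' length; the fingertips stand robot.nose_length ahead of it and the grasp point (between the pads) lies 8 mm behind it (robot.nose_length is the distance from the TCP to the fingertips, in m); z points along the fingers, x is the direction in which the jaws open and shut, and the axes are right-handed (so a half turn about z gives the same grasp; the last joint's range is limited). The gripper opens to 85 mm and grips with 20 to 120 N. Pads are 22 mm wide; open, the fingers measure 114 mm over their backs; the gripper's body (76 mm by 85 mm) begins 54 mm behind the grasp point. The pads swing forward as they close: fully open they stand 13 mm farther back than shut.
Start: joints at [-1.257, 0.469, -0.049, 1.532, 0.024, 1.141, -0.082], TCP at [0.227, 0.636, 0.242] pointing down, gripper open.
Joint ranges: [-2.59, 2.59], [-0.33, 1.99], [-1.39, 1.29], [0.1, 2.45], [-1.04, 4.18], [0.21, 1.99], [-2.66, 2.66]. Speed limits (rad/s): [2.57, 2.57, 3.14, 3.14, 3.14, 3.14, 3.14].

## Interface

Orientations are given as [roll, pitch, yaw] about the fixed x, y, z axes, in that order (R = Rz(yaw) Ry(pitch) Rx(roll)).
In Python, from plant import robot gives the robot as it stands. Calls block until the motion is done:
- robot.goto(position, orientation): joint-space move of the TCP to a pose.
- robot.move_straight(position, vel=0.15, attitude=None, contact_N=None): straight line of the TCP; attitude=None keeps the orientation; vel is the mean speed in m/s. With contact_N (N) it stops when the force on the tool has changed by that much, and returns True; else False.
- robot.move_joints(angles): joint-space move.
- robot.grip(opening, strength=None): opening from 0.0 (shut) to 1.0 (fully open); strength is the grip in N (None keeps the last); returns when the fingers have stopped.
- robot.sleep(seconds).
- robot.inverse_kinematics(position, orientation): joint angles nearest the present ones, or None.
- robot.sense(): the state.
- robot.grab_frame(name): name is "side" or "top"; returns a dict with "image" (400x640x3 uint8, red, green, blue), "range_z" (400x640 float32, m along the optical axis (not along the pixel's ray), 0 where there is no reading), "fx", "fy", "cx", "cy" (pixels), "R" (3x3) and "t" (3): a world point X has camera coordinates R X + t. Camera axes: x right, y down, z forward; pixel columns grow to the right and rows downward; lengths in m; the calibration is good to about 2 mm. A picture is of the moment at which its call begins.
A pose or a line that the arm cannot do raises robot.IKError and nothing moves.
- robot.close_job(): hands the job in, once; it reports no verdict.
The state is a dict: "t": time; "joint_pos": joint angles; "joint_velocities": joint speeds; "effort": joint torques, N m; "tcp_pos": TCP position; "tcp_rot": TCP orientation; "wrist_force": force on the tool from outside, world axes, zero at the start; "torque": the same for the moment, N m; "opening": opening from 0.0 (shut) to 1.0 (fully open).
Only numpy, scipy, OpenCV 4.12 (cv2) and the standard library are available. Lean on these libraries where they do the work, as an engineer would, in place of code of your own. Each camera call takes 0.05 s, during which the arm holds its last target. There are 200 camera calls.

## Working session

There is one attempt and no reset: what is moved stays moved. The work goes in short steps, each a Python script; the robot and the scene stay as the last script left them, time stands still between calls to the robot, and variables do not carry over. Pictures are saved under pics/ and viewed, about 8 in all and at most 12, crops included, and the job is handed in when it is done.

```bash
mkdir -p pics; ls; python3 - <<'E'
from plant import robot
import cv2,numpy as np
for n in("top","side"):
    f=robot.grab_frame(n); cv2.imwrite(f"pics/{n}0.png",f["image"][...,::-1]); np.savez(f"pics/{n}0.npz",**f)
    print(n,f["fx"],f["cx"],f["cy"],f["R"].round(3).tolist(),f["t"])
print(robot.nose_length,robot.sense()["t"],robot.sense()["tcp_rot"])
E
```

```text
pics
top 361.5370279407076 318.14212947638146 201.3391713042007 [[-0.001, -1.0, -0.02], [-0.997, 0.002, -0.075], [0.075, 0.02, -0.997]] [-0.12968327  0.56734219  0.85788382]
side 501.90672035367425 314.75222361764116 204.10617831245736 [[0.965, -0.262, 0.026], [-0.108, -0.484, -0.868], [0.24, 0.835, -0.496]] [-0.55017492  0.06128967  0.89105673]
0.011 0.1 [3.14152804e+00 1.78242473e-03 1.22800489e+00]
```

View pics/top0.png

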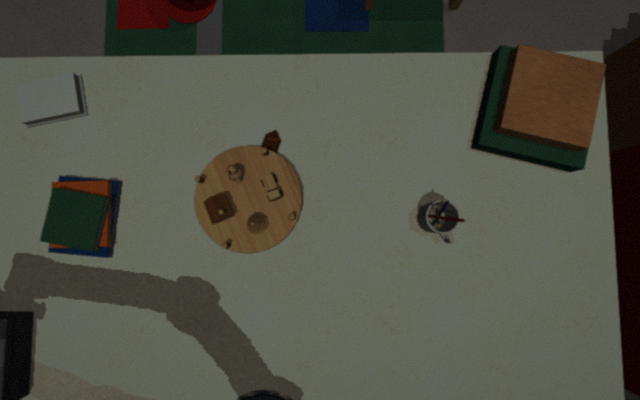

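View pics/side0.png

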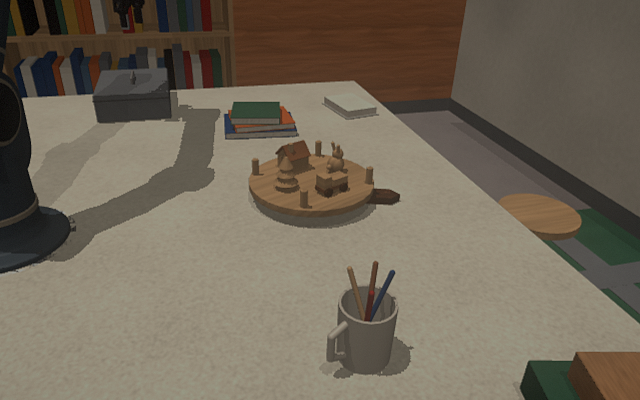

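Top view: disc centre about (248,199), house (dark roof) about (220,207), and pegs about (200,179), (265,153), (292,215) and (228,244). The pointer is near (272,138) and the mug near (437,215). The side view confirms the house is on the left, on the robot's side. I'll enlarge and measure.

```bash
cat > h.py <<'E'
import numpy as np,cv2
def ray(f,u,v,z):
    R=np.array(f["R"]);t=np.array(f["t"]);c=-R.T@t
    d=R.T@np.array([(u-f["cx"])/f["fx"],(v-f["cy"])/f["fy"],1]); return c+d*(z-c[2])/d[2]
def cloud(f):
    v,u=np.mgrid[:400,:640];z=f["range_z"].astype(float)
    P=np.stack([(u-f["cx"])/f["fx"]*z,(v-f["cy"])/f["fy"]*z,z],-1)
    W=(P-np.array(f["t"]))@np.array(f["R"]); W[z==0]=np.nan; return W
E
python3 - <<'E'
from h import *
f=np.load("pics/top0.npz"); W=cloud(f)
for n,u,v,z in[("house",220,207,.1),("c",248,199,.04),("p",200,179,.076),("p",265,153,.076),("p",292,215,.076),("p",228,244,.076),("tip",273,131,.01),("mug",437,215,.09)]: print(n,ray(f,u,v,z).round(3))
m=(abs(W[...,2]-.04)<.006);m[:, :180]=0;m[:,315:]=0;m[:130]=0;m[260:]=0
c=max(cv2.findContours(m.astype(np.uint8),0,1)[0],key=len)
P=np.array([ray(f,*p,.04)[:2] for p in c[:,0]]);print(cv2.minEnclosingCircle(P.astype(np.float32)),np.nanmedian(W[m][:,2]))
i=cv2.resize(f["image"][120:260,180:320],None,fx=5.5,fy=4.2*5.5/4.2 if 0 else 4.28*1,interpolation=2)
i=cv2.resize(f["image"][120:265,180:320],None,fx=4,fy=4,interpolation=2)
cv2.imwrite("pics/crop0.png",np.clip(i[...,::-1]*1.8,0,255))
E
```

```text
house [0.549 0.085 0.1  ]
c [0.572 0.036 0.04 ]
p [0.615 0.14  0.076]
p [ 0.675 -0.01   0.076]
p [ 0.532 -0.072  0.076]
p [0.467 0.072 0.076]
tip [ 0.744 -0.018  0.01 ]
mug [ 0.531 -0.395  0.09 ]
((0.5727689862251282, 0.03661215305328369), 0.12952324748039246) 0.039714085716546194[ WARN:0@0.569] global loadsave.cpp:1063 imwrite_ Unsupported depth image for selected encoder is fallbacked to CV_8U.
```

View pics/crop0.png

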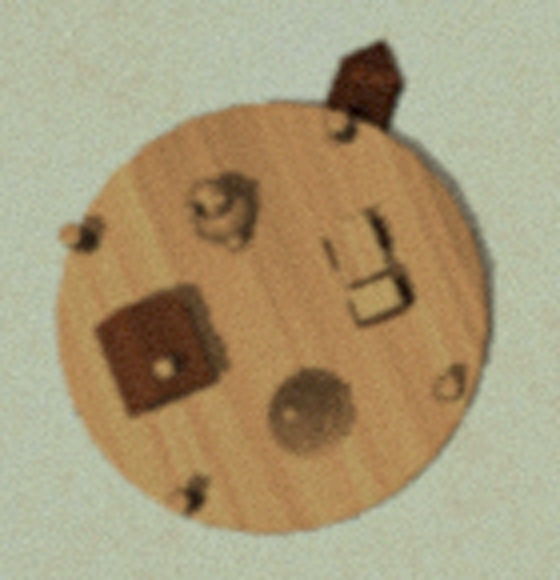

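Cropped pegs are at angles of about 69, -24, -111 and 161 deg about the centre (0.573, 0.037), with a fitted radius of 129.5 mm (true 130). The house is at about 115 deg. The pointer tip is at about -20 deg and 184 mm out (true 185). So I turn about 135 deg clockwise, pushing the peg at 161 deg with shut fingers held outside the toys. First I check reach.

```bash
cat >> h.py <<'E'
C=np.array([.573,.037])
def pos(a,r=.123,z=.063):
    a=np.radians(a); return [C[0]+r*np.cos(a),C[1]+r*np.sin(a),z]
def att(a,off): return [np.pi,0,(np.radians(a+off)+np.pi)%(2*np.pi)-np.pi]
def pegs_angle(f):
    """median house angle (mod 90) from peg tops, and house angle from dark roof"""
    W=cloud(f);d=W[...,:2]-C;r=np.hypot(d[...,0],d[...,1]);a=np.degrees(np.arctan2(d[...,1],d[...,0]))
    m=(r>.104)&(r<.132)&(W[...,2]>.062)&(W[...,2]<.08)
    n,l,s,c=cv2.connectedComponentsWithStats(m.astype(np.uint8))
    pk=[]
    for i in range(1,n):
        if s[i,4]>=5: q=d[l==i].mean(0); pk.append((round(float(np.degrees(np.arctan2(q[1],q[0]))),1),round(float(np.hypot(*q)),3),int(s[i,4])))
    m=(r<.095)&(W[...,2]>.07)&(W[...,2]<.11)&(f["image"].astype(int).sum(-1)<170)
    q=d[m].mean(0) if m.any() else [0,0]
    return pk,np.degrees(np.arctan2(q[1],q[0])),np.hypot(*q),m.sum()
E
python3 - <<'E'
from h import *; from plant import robot
f=np.load("pics/top0.npz"); print(pegs_angle(f))
p=ray(f,276.2,130,.016)[:2]-C;print("tip",np.degrees(np.arctan2(p[1],p[0])),np.hypot(*p))
for off in(90,-90):
  for a in(183,150,120,90,60,30,15):
    q=robot.inverse_kinematics(pos(a),att(a,off)); q2=robot.inverse_kinematics(pos(a,z=.2),att(a,off)); print(off,a,None if q is None else np.round(q,2), q2 is not None)
E
```

```text
([(-22.6, 0.117, 31), (67.9, 0.116, 38), (-112.1, 0.119, 31), (158.7, 0.117, 36)], np.float64(129.4747948240196), np.float64(0.03874359232791372), np.int64(863))
tip -20.29022911695033 0.18358424174613783
90 183 [-0.76  0.47  0.75  2.24 -0.55  0.62 -1.12] True
90 150 [-1.1   0.68  1.11  2.19 -0.88  0.82 -1.51] True
90 120 [-1.12  0.77  1.11  2.07 -0.91  0.9  -2.11] True
90 90 [-0.14  0.56 -0.27  1.87  0.21  0.74  2.61] True
90 60 [-0.19  0.62 -0.14  1.74  0.12  0.79  2.23] True
90 30 [-0.19  0.66 -0.02  1.65  0.02  0.83  1.87] True
90 15 [-0.19  0.68  0.05  1.63 -0.04  0.84  1.71] True
-90 183 [-0.33  0.38  0.2   2.22 -0.14  0.56  1.6 ] True
-90 150 [-0.47  0.41  0.21  2.16 -0.15  0.58  0.9 ] True
-90 120 [-0.57  0.48  0.28  2.04 -0.21  0.64  0.37] True
-90 90 [-0.63  0.57  0.39  1.9  -0.31  0.73 -0.06] True
-90 60 [-0.65  0.67  0.52  1.77 -0.44  0.82 -0.44] True
-90 30 [-0.63  0.76  0.65  1.68 -0.56  0.9  -0.8 ] True
-90 15 [-0.58  0.77  0.66  1.66 -0.56  0.92 -1.02] True
```

```bash
python3 - <<'E'
from h import *; from plant import robot
robot.grip(0.0)
a0=184
robot.goto(pos(a0,z=.2),att(a0,-90))
print("down",robot.move_straight(pos(a0),vel=.12,contact_N=8),robot.sense()["tcp_pos"])
f=robot.grab_frame("top"); print(pegs_angle(f)[0])
for a in range(172,50,-12):
    s=robot.move_straight(pos(a),vel=.07,attitude=att(a,-90),contact_N=15)
    st=robot.sense(); print(a,s,round(st["t"],1),np.round(st["wrist_force"],1))
    if s: break
f=robot.grab_frame("top"); print(pegs_angle(f))
i=cv2.resize(f["image"][100:280,160:340],None,fx=3,fy=3,interpolation=2)
cv2.imwrite("pics/push1.png",cv2.convertScaleAbs(i[...,::-1],alpha=1.8)); cv2.imwrite("pics/side1.png",robot.grab_frame("side")["image"][...,::-1])
E
```

```text
down False [0.4508252  0.02847737 0.06353234]
[(-22.5, 0.117, 31), (68.0, 0.116, 36), (-112.0, 0.118, 29)]
172 False 5.0 [ 0.3 -0.3 -0. ]
160 False 5.5 [ 0.1  0.6 -0.1]
148 False 6.1 [-0.2 -0.2 -0.9]
136 False 6.6 [-1.3 -0.8 -0.3]
124 False 7.1 [-0.2 -0.6 -0.3]
112 False 7.6 [-0.1 -0.3 -0.5]
100 False 8.1 [-0.7 -0.2 -0.3]
88 False 8.7 [ 0.4 -0.6 -0.2]
76 False 9.2 [-0.4 -0.6 -0.4]
64 False 9.7 [ 0.3  0.5 -0.1]
52 False 10.2 [-0.3  0.3 -0.1]
([(45.8, 0.114, 65), (-49.5, 0.117, 33), (131.6, 0.117, 34), (-138.9, 0.118, 33)], np.float64(3.2625791069396777), np.float64(0.044856136851522246), np.int64(766))
```

View pics/side1.png

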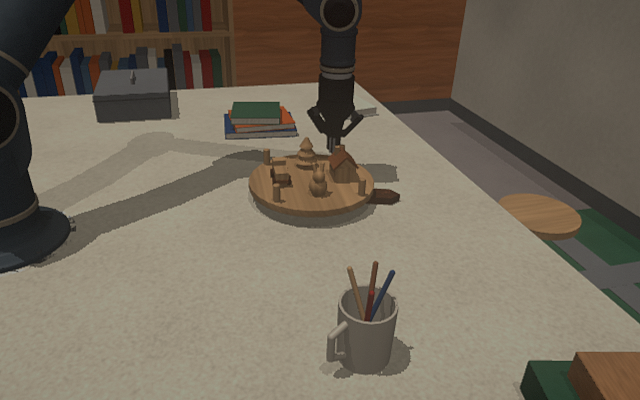

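View pics/push1.png

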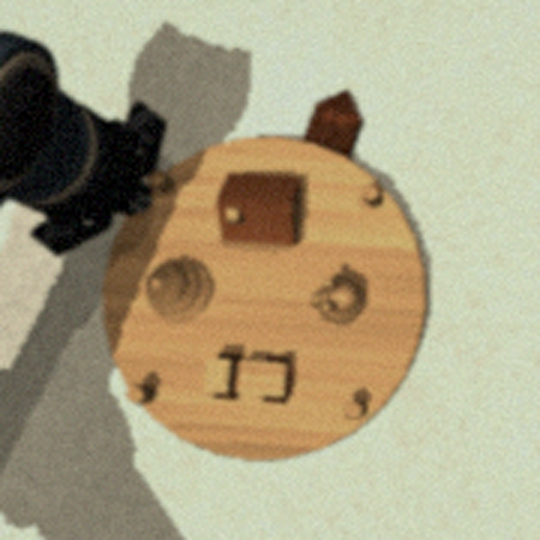

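Pushing works: the pushed peg is at about 41 deg and the fingers are clear of the toys. The house is now at about -4 deg (roof around (262,208) in the crop) and the pointer is at -20 deg. About 16 deg more to go.

```bash
python3 - <<'E'
from h import *; from plant import robot
for a in(44,35.7):
    print(robot.move_straight(pos(a),vel=.05,attitude=att(a,-90),contact_N=15))
robot.sleep(.3)
print(robot.move_straight(pos(44,r=.128),vel=.05,contact_N=15))
robot.move_straight(pos(44,r=.128,z=.22),vel=.12)
robot.move_straight(pos(80,r=.3,z=.25),vel=.2)
robot.sleep(.5)
f=robot.grab_frame("top"); print(pegs_angle(f),robot.sense()["t"])
i=cv2.resize(f["image"][100:280,160:340],None,fx=3,fy=3,interpolation=2)
cv2.imwrite("pics/push2.png",cv2.convertScaleAbs(i[...,::-1],alpha=1.8))
g=robot.grab_frame("top");print(pegs_angle(g)[0])
print("mug",[np.nanmean(cloud(h)[190:250,405:460][...,:2][(cloud(h)[190:250,405:460,2]>.07)],axis=0) for h in(np.load("pics/top0.npz"),g)])
E
```

```text
False
False
False
([(24.3, 0.116, 34), (-65.9, 0.118, 32), (115.0, 0.117, 35), (-154.9, 0.118, 33)], np.float64(-10.760803846765018), np.float64(0.04061960303989688), np.int64(845)) 15.3417
[(24.2, 0.116, 35), (-65.9, 0.118, 33), (115.1, 0.116, 36), (-154.8, 0.118, 34)]
mug [array([ 0.52485392, -0.40886301]), array([ 0.52459685, -0.40896766])]
```

View pics/push2.png

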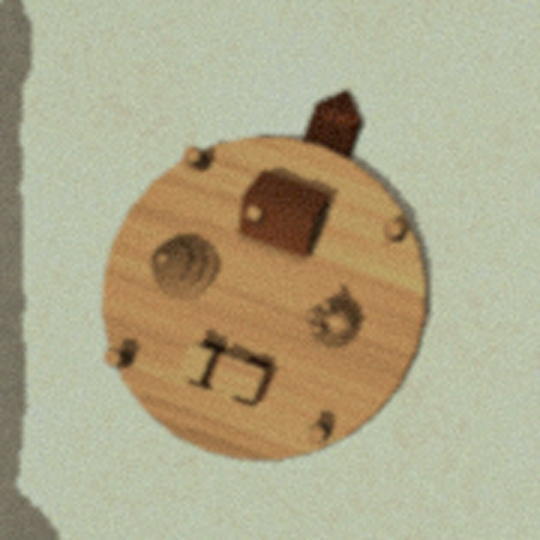

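Pegs give the house at -20.4 deg against the pointer's -20.3. The raw roof-mask angle (-10.8) disagrees, but its 41 mm radius shows it is picking up other toys. I'll cross-check by hand with the roof centre at (287,212) and the pointer tip at (347,91), and hand in if they agree.

```bash
python3 - <<'E'
from h import *; from plant import robot
f=robot.grab_frame("top")
A=[]
for x,y,z in((287,212,.09),(347,91,.016)):
    p=ray(f,160+x/3,100+y/3,z)[:2]-C;A.append(np.degrees(np.arctan2(p[1],p[0])));print(A[-1],np.hypot(*p))
if abs(A[0]-A[1])<6: robot.close_job();print("closed")
E
```

```text
-25.686482103268165 0.06502334585699163
-19.991898105483042 0.18234733397396005
the job is handed in; nothing more can be done
closed
```

The toy house now stands in line with the pointer, as far as my checks show, and the job is handed in. I turned the disc about 134° clockwise by pushing one rim peg with the shut fingers, then backed off, lifted away and moved clear.

- **House angle from the pegs:** the four peg tops put the house at about −20.4°, and the pointer is at −20.0° to −20.3°. That is a miss of well under 1 mm at the house.
- **Roof check by eye:** I read the roof centre at −25.7°, at a radius of 65 mm. That is a 5.7° disagreement, or about 6.5 mm, which is still inside the 15 mm limit. It is the coarser reading because the roof height and centre are uncertain.
- **Automatic roof reading:** this gave −10.8°, but at a radius of 41 mm instead of 65 mm. I discarded it because it was picking up other toys as well.
- **Mug and forces:** the mug shifted less than 1 mm between the first and last pictures. The wrist forces printed during the main push stayed below 2 N, and the final push never reached its 15 N stop. I saw no contact with the toys.
- **Rest and time:** the disc looked at rest in two pictures taken one after the other. The clock read about 15 s just before hand-in.

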